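# Click the next-item dial round to the bead jar

## Robot

A 6-joint arm with a two-finger parallel gripper is mounted at the origin on a cart in front of the work surface, level with it; the furniture and walls round the work are solid. World frame = base frame: x ahead of the robot, y to its left, z up, the work surface at z = 0. Lengths are in m, angles in rad, forces in N, time in s.
With the tool pointing down it reaches from about 0.3 to 0.875 m from the base axis. Payload 6.4 kg.
Tool frame: the origin (TCP) lies midway between the tips of the shut fingers; the grasp point (between the pads) lies 19 mm behind it (grasp_offset is the distance from the TCP to the grasp point, in m); z points along the fingers, y is the line along which they close (so a half turn about z gives the same grasp; the last joint's range is limited). The gripper opens to 85 mm and grips with 20 to 120 N. Pads are 22 mm wide; open, the fingers measure 114 mm over their backs; the gripper's body (76 mm by 85 mm) begins 54 mm behind the grasp point. The pads swing forward as they close: fully open they stand 13 mm farther back than shut.
Start: joints at [1.028, 0.181, 1.607, -0, 1.354, -0.206], TCP at [0.19, 0.543, 0.231] pointing down, gripper open.
Joint ranges: [-2.99, 2.99], [-0.89, 2.07], [0.3, 2.58], [-1.14, 4.28], [0, 2.63], [-3.12, 3.12]. Speed limits (rad/s): [2.57, 2.57, 3.01, 3.14, 3.14, 3.14].

## Interface

Orientations are given as a unit quaternion [w, x, y, z].
In Python, from bench import * gives the robot as it stands. The module is installed in compiled form; this text tells all that it offers.
- The arm moves only by the tool servo_tool, never from a script. Its argument "commands" is text: rows parted by semicolons, each of 7 numbers parted by spaces: the turn, a rotation vector about the tool's x, y, z in rad, then the shift along the tool's x, y, z in mm, then the opening, from 0 (shut) to 1 (fully open). In form: wx wy wz dx dy dz claw; .... A call has 1 to 5 rows; each row shifts and turns the commanded pose from where the row before left it, along the tool's axes as they then stand; what a row does not reach is not made up. A row lasts 1/8 s, in which the tool goes at most 62.5 mm and 10.7 degrees, less where a joint would pass 70% of its speed; a pose out of reach is approached as far as the arm can. A call with a gripper value outside its range is refused whole. The fingers move at their own pace and stop on an object; the grip force is fixed at half the most. Time passes only in rows, so rows that do not move let the fingers close. It gives the time, the measured TCP pose, the force, the opening and the grip force at its end, in the units of the state.
- get_obs(): the state, without advancing time (a new reading comes with each control period).
- camera(name): name is "side" or "top"; returns the picture (480x640x3 uint8, blue, green, red); there is no depth.
- calibration(name): a dict with "fx", "fy", "cx", "cy" (pixels), "R" (3x3) and "t" (3): a world point X has camera coordinates R X + t. Camera axes: x right, y down, z forward; pixel columns grow to the right and rows downward; lengths in m; the calibration is good to about 2 mm. A picture is of the moment at which its call begins. calibration takes no time and is no camera call.
- hand_in(): hands the job in; it is judged then, once.
The state is a dict: "time_s": time; "q": joint angles; "dq": joint speeds; "joint_efforts": joint torques, N m; "eef_pos": TCP position; "eef_rot": TCP orientation; "wrist_force": force on the tool from outside, world axes, zero at the start; "torque": the same for the moment, N m; "opening": opening from 0.0 (shut) to 1.0 (fully open); "grasp_force": force on a finger pad.
Only numpy, scipy, OpenCV 4.12 (cv2) and the standard library are available. Lean on these libraries where they do the work, as an engineer would, in place of code of your own. Each camera call takes 0.05 s, during which the arm holds its last target. There are 200 camera calls.

## Task

The next parcel gets the jar of beads, so set the next-item dial: with a fingertip, flick the edge of its star-shaped thumbwheel round, click by click, either way, until the arrow on the wheel points at the jar and the wheel rests in that click. Push only gently and do not lift anything; leave the jar, the other goods on the dial's board and everything else on the bench standing where they are.

Things in the scene. Friction and masses are not known exactly. Their poses are not given: they have to be found in the camera images.
- dial: the next-item dial, fixed to the bench: a stepped plywood board 9 mm thick, about 420 mm wide, on it a round grey foot 150 mm across up to 21 mm, a drum of 94 mm diameter up to 38 mm, and the black thumbwheel. Origin at the underside of the board, on the wheel's upright axis; z up. The bare foot under the wheel's edge is free for fingertips above 21 mm.
- wheel (a joint): angle of the thumbwheel in rad, growing anticlockwise seen from above; at 0 the arrow points along the dial's own +x axis; it starts at rest near 3.14. It clicks into rest every 45 degrees, at whole multiples of 0.785, and turns on freely either way. A click needs about 4 to 7 N at the lobes; pushed past halfway, the wheel jumps on into the next click by itself.
- wheel_top (a point): centre of the thumbwheel's upper face, on its axis. The wheel is a black disc of 48 mm radius with eight round lobes 12 mm thick round its edge, centred 64 mm and reaching 70 mm from the axis, one in the arrow's direction and one every 45 degrees, with gaps of about 35 mm between them. Disc and lobes stand from 40 to 60 mm above the bench.
- arrow_tip (a point): tip of the raised aluminium arrow (4 mm high) on the wheel's upper face, 50 mm from the axis, 64 mm above the bench
- aim (a point): imaginary point in the direction of the arrow, 150 mm from the wheel's axis, turning with the wheel; it falls on whatever the arrow points at
- bead_jar: screw-top jar of beads, 57 mm across, 75 mm high, loose on the board; origin at the centre of its underside. It stands at one of five places 150 mm from the dial's axis, at 90, 45, 0, -45 or -90 degrees from the dial's own +x axis (to about 12 mm); four other goods stand at the others. The near side is clear.
- label_roll: white label roll, about 85 mm across, 48 mm high, loose, at one of the five places round the dial; origin at the centre of its underside
- tall_roll: taller, wide-mouthed white label roll like a hollow cup, about 88 mm across, 72 mm high, loose, at one of the five places; origin at the centre of its underside
- tags: pile of kraft tags, 92 x 51 mm, 28 mm high, loose, at one of the five places round the dial; origin at the centre of its underside
- tape_black: black tape roll lying flat, 60 mm across, 18 mm high, loose, at one of the five places round the dial
- tape_brown: brown tape roll lying flat, 112 mm across, 48 mm high, bystander
- tape_green: green tape roll lying flat, 104 mm across, 24 mm high, bystander
- scissors: scissors, 199 mm long, 9 mm high, lying flat, bystander
- phone: phone, 146 x 70 x 8 mm, lying flat near the robot, bystander
- marker_red: pen, 130 mm long, 17 mm high, at the right, bystander
Things that resemble listed ones, but are neither listed nor needed, are in the scene too. Leave any purple or red look-alike of the bead_jar alone.

How it is judged:
By the outcome, as a careful person would: the job done as asked, in the order asked, and still so for the second after the job is handed in, with the robot touching nothing.
It also fails if it takes over 58 s, if anything falls off the work surface, if the arm or the gripper's body presses on something with over 40 N, if the wrist force passes 120 N, or if a joint passes its speed limit or range.

## Working session

There is one attempt and no reset: what is moved stays moved. The work goes in short steps, Python scripts to look and compute and a tool call to move; the robot and the scene stay as the last step left them, time stands still between calls to the robot, and variables do not carry over. Pictures are saved under pics/ and viewed, at most 10 in all, crops included, and the job is handed in when it is done.

Besides the shell and the picture viewer there is one more tool, called by a JSON object that holds its "fn" and its "kwargs". servo_tool: Moves the arm, as the interface text tells. Its arguments: {"type":"object","properties":{"commands":{"type":"string"}},"required":["commands"]}

```bash
mkdir -p pics
python3 - <<'E'
from bench import *
import cv2
for n in("top","side"):
    cv2.imwrite(f"pics/{n}0.png",camera(n)); c=calibration(n); print(n,c)
o=get_obs();print(o["time_s"],o["eef_pos"],o["eef_rot"],o["opening"])
E
```

```text
top {'fx': 599.1714191102755, 'fy': 599.1714191102755, 'cx': 310.5970714898873, 'cy': 245.9314832442276, 'R': array([[ 0.02773378, -0.99960644,  0.00421974],
       [-0.99429066, -0.02802093, -0.10296076],
       [ 0.10303848, -0.00134016, -0.99467647]]), 't': array([0.17390429, 0.59923629, 1.33434229])}
side {'fx': 501.01105523419494, 'fy': 501.01105523419494, 'cx': 322.7800246710028, 'cy': 233.64219339684107, 'R': array([[-0.9997669 , -0.0186824 , -0.0108223 ],
       [ 0.0014197 ,  0.44328089, -0.89638164],
       [ 0.02154388, -0.89618805, -0.44315103]]), 't': array([ 0.59551183, -0.0151141 ,  1.32759495])}
0.1 [0.18973163 0.54227334 0.23049392] [-2.89094914e-04  1.67600495e-01  9.85854683e-01 -7.30469195e-04] 1.004841567631752
```

View pics/top0.png

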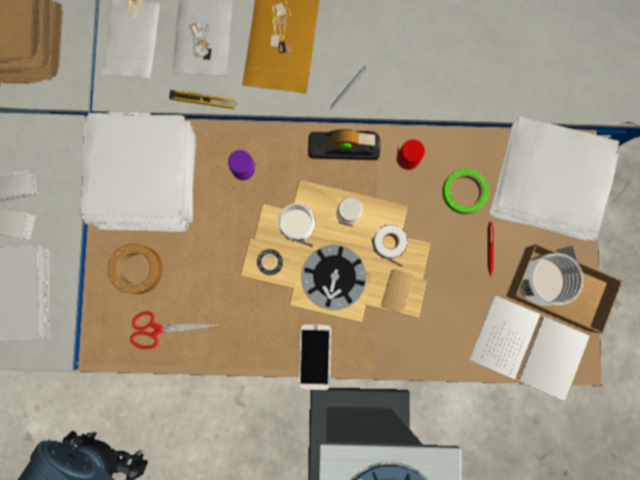

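View pics/side0.png

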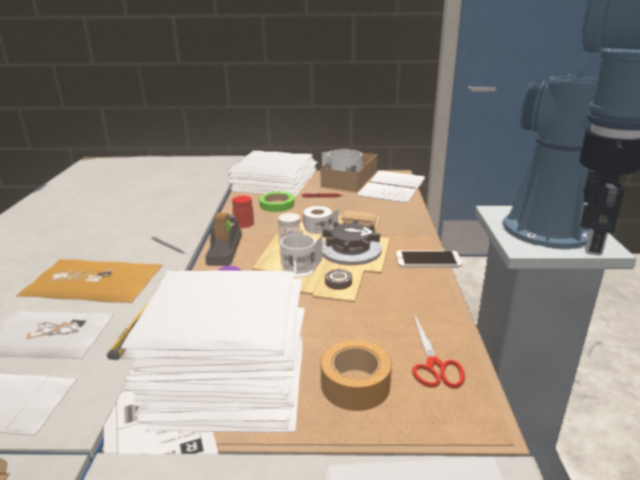

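The top picture shows the wheel at about (334,277), black tape (269,262), tall roll (297,222), a jar-like item (349,210), label roll (390,241) and tags (397,291). I'll zoom in to check the jar and the arrow.

```bash
cat > h.py <<'E'
import numpy as np
from bench import calibration
def ray(n,uv,z):
    c=calibration(n);R=c["R"];o=-R.T@c["t"]
    d=R.T@np.array([(uv[0]-c["cx"])/c["fx"],(uv[1]-c["cy"])/c["fy"],1])
    return o+d*(z-o[2])/d[2]
def rays2(a,b):
    A=np.zeros((3,3));B=np.zeros(3);L=[]
    for n,uv in(("top",a),("side",b)):
        c=calibration(n);o=-c["R"].T@c["t"];d=ray(n,uv,0)-o;d/=np.linalg.norm(d)
        P=np.eye(3)-np.outer(d,d);A+=P;B+=P@o;L.append((P,o))
    X=np.linalg.solve(A,B);return X,[np.linalg.norm(P@(X-o)) for P,o in L]
E
python3 - <<'E'
import cv2,numpy as np
a=cv2.imread("pics/top0.png")[175:325,235:435]
cv2.imwrite("pics/topc.png",cv2.resize(a,None,fx=4,fy=4,interpolation=cv2.INTER_CUBIC))
a=cv2.imread("pics/side0.png")[195:305,250:400]
cv2.imwrite("pics/sidec.png",cv2.resize(a,None,fx=5,fy=5,interpolation=cv2.INTER_CUBIC))
E
```

```text
(no output)
```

View pics/topc.png

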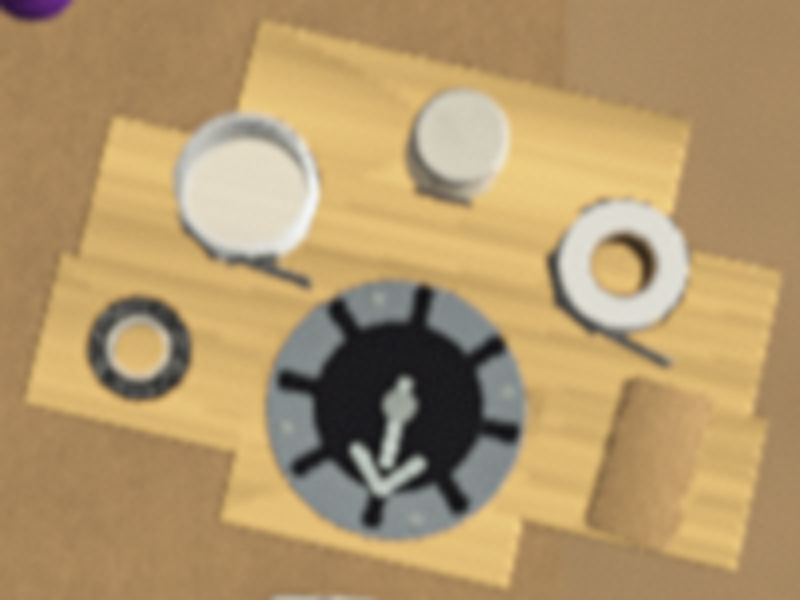

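View pics/sidec.png

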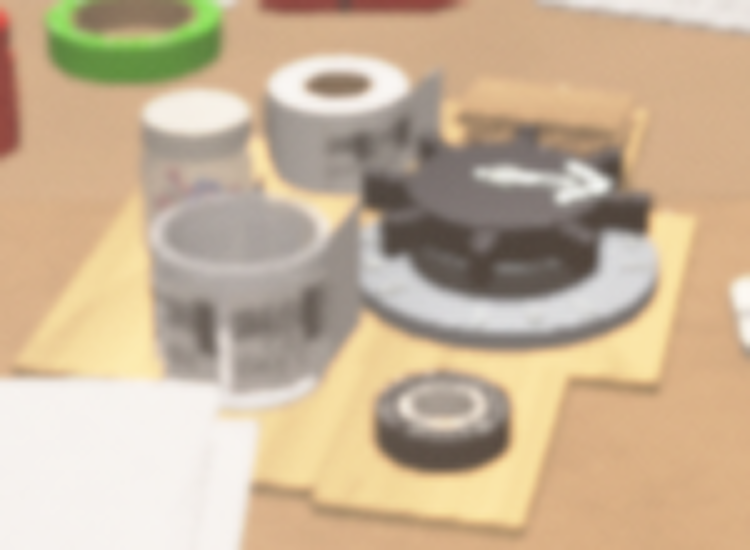

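The top view shows the jar (plain white lid) straight across the dial at about (350,210), with the arrow tip at (329.5,298) pointing at the robot. That means four clicks. The side view shows the arrow tip at about (372.4,232.4) and the jar lid at about (289,218).

Run:
```python
from h import *
import cv2
a=cv2.imread("pics/top0.png")
g=cv2.cvtColor(a,cv2.COLOR_BGR2GRAY)
m=(g<60).astype(np.uint8);m[:, :295]=0;m[:,372:]=0;m[:240]=0;m[:,:][315:]=0
n,l,s,c=cv2.connectedComponentsWithStats(m);k=1+np.argmax(s[1:,4])
print("blob",s[k],c[k])
pts=np.array([ray("top",p[::-1],.06)[:2] for p in np.argwhere(l==k)])
cen,r=cv2.minEnclosingCircle(pts.astype(np.float32)*1000);print("wheel circ",cen,r)
tips=[(422,292),(495,345),(512,433),(460,507),(372,522),(298,468),(284,378),(338,306)]
T=np.array([ray("top",(u/4+235,v/4+175),.06)[:2] for u,v in tips]);C=T.mean(0)
print("axis",C)
for t in T: print(np.hypot(*(t-C)),np.degrees(np.arctan2(*(t-C)[::-1])))
for nm,p,q in(("arrow",(329.5,298),(372.4,232.4)),("jarlid",(350,209.5),(289.2,217.8)),("hub",(334.5,276.5),(350,231))):
    X,e=rays2(p,q);print(nm,X,e,np.hypot(*(X[:2]-C)),np.degrees(np.arctan2(*(X[:2]-C)[::-1])))
```

```text
blob [ 305  247   59   56 1325] [334.5954717  273.77433962]
wheel circ (524.91796875, 136.94204711914062) 67.25255584716797
axis [0.52442284 0.13595959]
0.06504346996046781 -10.692843672341224
0.06402302888202437 -56.371725389648766
0.06501437581922163 -101.65695434864865
0.06536655387165399 -146.86003068452115
0.06554569073564195 168.89637624545406
0.06497681006013671 123.3919243811092
0.06489375905262336 77.71087199033681
0.06473045671428143 32.212089875912916
arrow [0.47599476 0.14571968 0.05926727] [np.float64(0.0006987953635809977), np.float64(0.0006987953635810097)] 0.04940180415646459 168.60537788031485
jarlid [0.67330196 0.10582155 0.07917599] [np.float64(0.0007840799096908164), np.float64(0.000784079909690766)] 0.15189896362426633 -11.443908562957692
hub [0.52615511 0.13556351 0.0578885 ] [np.float64(0.0015727011399689489), np.float64(0.0015727011399689537)] 0.0017769781851115908 -12.879382508397079
```

{"fn": "servo_tool", "kwargs": {"commands": "0 0 0.18 0 0 0 0; 0 0 0.18 0 0 0 0; 0 0 0.18 0 0 0 0; 0 0 0.18 0 0 0 0; 0 0 0.18 0 0 0 0"}}

```text
time_s: 0.72
eef_pos: [0.1898, 0.5424, 0.2307]
eef_rot: [0.0, 0.582, 0.813, -0.001]
wrist_force: [0.3, -0.8, -0.1]
opening: -0.004
grasp_force: 0.0
```

{"fn": "servo_tool", "kwargs": {"commands": "0 0 0.18 0 0 0 0; 0 0 0.18 0 0 0 0; 0 0 0.17 0 0 0 0; 0 0 0 0 0 0 0"}}

```text
time_s: 1.23
eef_pos: [0.1898, 0.5425, 0.2308]
eef_rot: [0.0, 0.772, 0.635, -0.0]
wrist_force: [-1.3, 0.6, 1.0]
opening: -0.002
grasp_force: 0.0
```

```bash
cat >> h.py <<'E'
C=np.array([.525,.136]);th=np.radians(168.7)
U=np.array([np.cos(th),np.sin(th)]);V=np.array([np.sin(th),-np.cos(th)])
def to(u,v,z):
    from bench import get_obs
    from scipy.spatial.transform import Rotation as Ro
    o=get_obs();R=Ro.from_quat(np.roll(o["eef_rot"],-1))
    p=np.array(o["eef_pos"]);d=np.append(C+u*U+v*V,z)-p
    print("t",o["time_s"],"p",p.round(4),"uv",((p[:2]-C)@U).round(4),((p[:2]-C)@V).round(4),"tool shift mm",(R.inv().apply(d)*1000).round(1),"F",np.round(o["wrist_force"],1),"open",o["opening"])
    print("yaw of x off V deg",np.degrees(np.arctan2(*(R.apply([1,0,0])[:2][::-1]))-np.arctan2(V[1],V[0])).round(2),"z",R.apply([0,0,1]).round(3))
E
python3 -c "
from h import *
to(.1,-.024,.231)"
```

```text
t 1.225 p [0.1898 0.5425 0.2308] uv 0.4083 0.3329 tool shift mm [-357.8  307.3    0. ] F [-1.3  0.6  1. ] open -0.0020328693001815247
yaw of x off V deg 0.16 z [-0.    -0.001 -1.   ]
```

{"fn": "servo_tool", "kwargs": {"commands": "0 0 0 -36 31 0 0; 0 0 0 -36 31 0 0; 0 0 0 -36 31 0 0; 0 0 0 -36 31 0 0; 0 0 0 -36 31 0 0"}}

```text
time_s: 1.85
eef_pos: [0.3074, 0.3346, 0.2312]
eef_rot: [0.0, 0.771, 0.636, 0.0]
wrist_force: [0.7, 0.3, 0.3]
opening: 0.003
grasp_force: 0.0
```

{"fn": "servo_tool", "kwargs": {"commands": "0 0 0 -36 31 0 0; 0 0 0 -36 31 0 0; 0 0 0 -36 31 0 0; 0 0 0 -36 31 0 0; 0 0 0 -34 28 0 0"}}

```text
time_s: 2.48
eef_pos: [0.422, 0.1302, 0.2313]
eef_rot: [0.0, 0.772, 0.636, 0.0]
wrist_force: [0.1, 0.1, -0.1]
opening: -0.003
grasp_force: 0.0
```

{"fn": "servo_tool", "kwargs": {"commands": "0 0 0 0 0 50 0; 0 0 0 0 0 50 0; 0 0 0 0 0 40 0; 0 0 0 0 0 0 0"}}

```text
time_s: 2.98
eef_pos: [0.4184, 0.1316, 0.0886]
eef_rot: [-0.002, 0.772, 0.636, -0.003]
wrist_force: [0.8, -0.6, 0.4]
opening: -0.003
grasp_force: 0.0
```

```bash
python3 -c "
from h import *
to(.1,-.024,.045)
from bench import camera
import cv2
a=camera('side')[185:295,300:450]
cv2.imwrite('pics/s1.png',cv2.resize(a,None,fx=5,fy=5))"
```

```text
t 2.975 p [0.4184 0.1316 0.0886] uv 0.1037 -0.0252 tool shift mm [ 1.3  4.  43.6] F [ 0.8 -0.6  0.4] open -0.003294526631946526
yaw of x off V deg 0.23 z [-0.007 -0.    -1.   ]
```

View pics/s1.png

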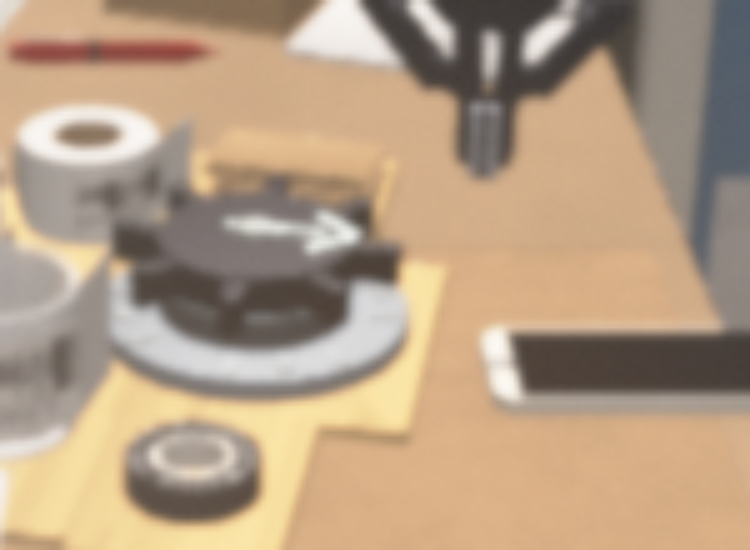

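The picture shows the shut fingertips above the gap beside the arrow lobe, clear of everything, with the straight finger part longer than the lobe height. I'll lower the tip and move it in.

{"fn": "servo_tool", "kwargs": {"commands": "0 0 0 1 0 22 0; 0 0 0 0 0 22 0; 0 0 0 0 18 0 0; 0 0 0 0 16 0 0; 0 0 0 0 0 0 0"}}

```text
time_s: 3.65
eef_pos: [0.4578, 0.1259, 0.0492]
eef_rot: [0.001, 0.773, 0.635, 0.002]
wrist_force: [-0.4, 0.6, -0.5]
opening: -0.002
grasp_force: 0.0
```

```bash
python3 -c "
from h import *
to(.068,.024,.045)"
```

```text
t 3.65 p [0.4578 0.1259 0.0492] uv 0.064 -0.023 tool shift mm [47.  -4.   4.2] F [-0.4  0.6 -0.5] open -0.0015871792809835361
yaw of x off V deg 0.08 z [ 0.004  0.    -1.   ]
```

{"fn": "servo_tool", "kwargs": {"commands": "0 0 0 6 -3 2 0; 0 0 0 6 0 0 0; 0 0 0 6 0 0 0; 0 0 0 6 0 0 0; 0 0 0 6 0 0 0"}}

```text
time_s: 4.28
eef_pos: [0.4581, 0.1567, 0.0453]
eef_rot: [0.0, 0.773, 0.635, 0.0]
wrist_force: [-0.1, -1.2, 0.1]
opening: -0.0
grasp_force: 0.4
```

{"fn": "servo_tool", "kwargs": {"commands": "0 0 0 9 0 0 0; 0 0 0 8 0 0 0; 0 0 0 0 0 0 0"}}

```text
time_s: 4.65
eef_pos: [0.4613, 0.1736, 0.0453]
eef_rot: [-0.0, 0.773, 0.635, 0.0]
wrist_force: [1.1, -0.3, 0.4]
opening: 0.003
grasp_force: 0.0
```

{"fn": "servo_tool", "kwargs": {"commands": "0 0 0 0 -15 0 0; 0 0 0 0 -17 0 0; 0 0 0 0 0 0 0"}}

```text
time_s: 5.03
eef_pos: [0.4275, 0.1792, 0.0449]
eef_rot: [-0.001, 0.773, 0.635, -0.001]
wrist_force: [0.2, -0.5, 0.0]
opening: -0.001
grasp_force: 0.0
```

```bash
python3 -c "
from h import *
to(.1,-.024,.045)
from bench import camera
import cv2
a=camera('top')[235:325,280:400]
cv2.imwrite('pics/t1.png',cv2.resize(a,None,fx=5,fy=5))"
```

```text
t 5.025 p [0.4275 0.1792 0.0449] uv 0.1041 0.0233 tool shift mm [-47.3   4.   -0.1] F [ 0.2 -0.5  0. ] open -0.0010128001436092021
yaw of x off V deg 0.11 z [-0.002 -0.    -1.   ]
```

View pics/t1.png

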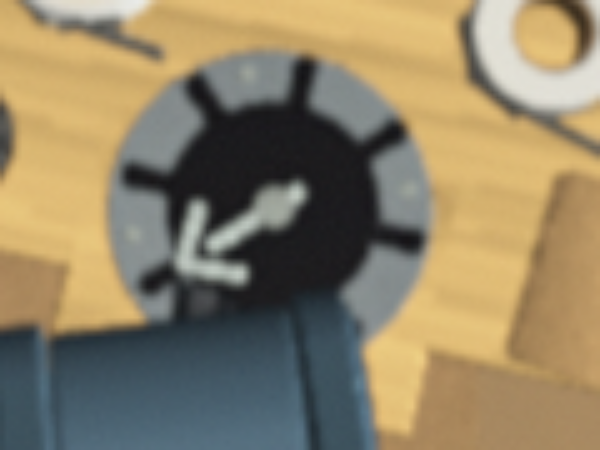

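The arrow has moved exactly one click clockwise, and its tip is now at crop (180,268). I'll repeat the flick.

{"fn": "servo_tool", "kwargs": {"commands": "0 0 0 -24 0 0 0; 0 0 0 -23 0 0 0; 0 0 0 0 0 0 0; 0 0 0 0 17 0 0; 0 0 0 0 15 0 0"}}

```text
time_s: 5.7
eef_pos: [0.4542, 0.1269, 0.0457]
eef_rot: [0.001, 0.773, 0.635, 0.001]
wrist_force: [0.5, 0.2, -0.2]
opening: -0.001
grasp_force: 0.0
```

{"fn": "servo_tool", "kwargs": {"commands": "0 0 0 6 0 0 0; 0 0 0 6 0 0 0; 0 0 0 6 0 0 0; 0 0 0 6 0 0 0; 0 0 0 6 0 0 0"}}

```text
time_s: 6.32
eef_pos: [0.4573, 0.1568, 0.0451]
eef_rot: [-0.0, 0.773, 0.635, -0.0]
wrist_force: [0.4, -1.2, -0.1]
opening: -0.003
grasp_force: 0.4
```

{"fn": "servo_tool", "kwargs": {"commands": "0 0 0 9 0 0 0; 0 0 0 8 0 0 0; 0 0 0 0 0 0 0; 0 0 0 0 -15 0 0; 0 0 0 0 -17 0 0"}}

```text
time_s: 6.95
eef_pos: [0.4282, 0.1791, 0.045]
eef_rot: [-0.0, 0.773, 0.634, -0.0]
wrist_force: [-0.3, 1.1, 0.5]
opening: 0.001
grasp_force: 0.0
```

{"fn": "servo_tool", "kwargs": {"commands": "0 0 0 0 0 0 0; 0 0 0 -24 0 0 0; 0 0 0 -23 0 0 0; 0 0 0 0 0 0 0"}}

```text
time_s: 7.45
eef_pos: [0.4206, 0.1321, 0.0455]
eef_rot: [0.0, 0.774, 0.634, 0.0]
wrist_force: [-0.7, -0.9, 0.2]
opening: 0.002
grasp_force: 0.0
```

```bash
python3 -c "
from h import *
to(.068,-.024,.045)
from bench import camera
import cv2
a=camera('top')[235:325,280:400]
cv2.imwrite('pics/t2.png',cv2.resize(a,None,fx=5,fy=5))"
```

```text
t 7.45 p [0.4206 0.1321 0.0455] uv 0.1016 -0.0243 tool shift mm [ 0.3 33.6  0.5] F [-0.7 -0.9  0.2] open 0.0023981055786875326
yaw of x off V deg -0.05 z [ 0. -0. -1.]
```

View pics/t2.png

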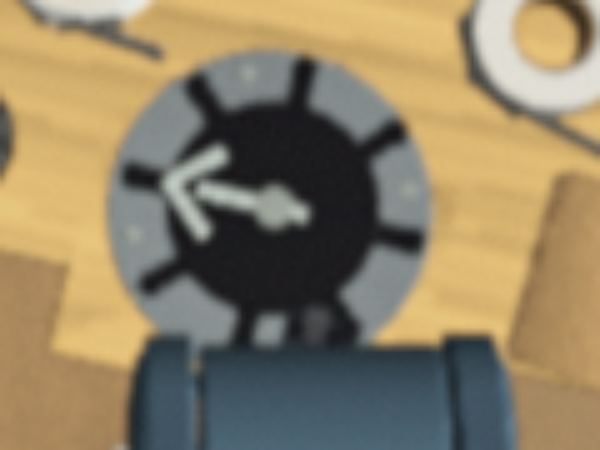

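The second click is done: the arrow tip at crop (162,183) points at the black tape. Two more flicks to go, then I'll retreat.

{"fn": "servo_tool", "kwargs": {"commands": "0 0 0 0 17 0 0; 0 0 0 0 15 0 0; 0 0 0 6 0 0 0; 0 0 0 6 0 0 0; 0 0 0 6 0 0 0"}}

```text
time_s: 8.12
eef_pos: [0.4556, 0.1447, 0.0453]
eef_rot: [0.0, 0.773, 0.635, -0.0]
wrist_force: [0.8, -2.0, 0.9]
opening: -0.0
grasp_force: 1.2
```

{"fn": "servo_tool", "kwargs": {"commands": "0 0 0 6 0 0 0; 0 0 0 6 0 0 0; 0 0 0 9 0 0 0; 0 0 0 8 0 0 0; 0 0 0 0 0 0 0"}}

```text
time_s: 8.75
eef_pos: [0.4612, 0.1736, 0.0453]
eef_rot: [-0.0, 0.773, 0.635, 0.0]
wrist_force: [-0.2, -0.0, 0.1]
opening: -0.001
grasp_force: 0.0
```

{"fn": "servo_tool", "kwargs": {"commands": "0 0 0 0 -15 0 0; 0 0 0 0 -17 0 0; 0 0 0 0 0 0 0; 0 0 0 -24 0 0 0; 0 0 0 -23 0 0 0"}}

```text
time_s: 9.38
eef_pos: [0.4207, 0.1325, 0.0455]
eef_rot: [0.0, 0.773, 0.635, 0.0]
wrist_force: [-0.0, 0.1, 0.2]
opening: -0.001
grasp_force: 0.0
```

{"fn": "servo_tool", "kwargs": {"commands": "0 0 0 0 0 0 0; 0 0 0 0 17 0 0; 0 0 0 0 15 0 0; 0 0 0 6 0 0 0; 0 0 0 6 0 0 0"}}

```text
time_s: 10.0
eef_pos: [0.4548, 0.1387, 0.0452]
eef_rot: [0.0, 0.773, 0.635, -0.0]
wrist_force: [1.3, -4.4, 0.5]
opening: -0.001
grasp_force: 1.6
```

{"fn": "servo_tool", "kwargs": {"commands": "0 0 0 6 0 0 0; 0 0 0 6 0 0 0; 0 0 0 6 0 0 0; 0 0 0 9 0 0 0; 0 0 0 8 0 0 0"}}

```text
time_s: 10.62
eef_pos: [0.4612, 0.1737, 0.0453]
eef_rot: [-0.0, 0.773, 0.635, 0.0]
wrist_force: [-0.5, 0.5, 0.4]
opening: 0.0
grasp_force: 0.0
```

{"fn": "servo_tool", "kwargs": {"commands": "0 0 0 0 0 0 0; 0 0 0 0 -15 0 0; 0 0 0 0 -17 0 0; 0 0 0 0 0 0 0; 0 0 0 0 -20 -30 0"}}

```text
time_s: 11.25
eef_pos: [0.409, 0.1825, 0.0742]
eef_rot: [-0.001, 0.773, 0.634, -0.001]
wrist_force: [0.7, -0.1, 1.2]
opening: -0.002
grasp_force: 0.0
```

{"fn": "servo_tool", "kwargs": {"commands": "0 0 0 0 0 -50 0; 0 0 0 0 0 -50 0; 0 0 0 0 0 0 0; 0 0 0 0 0 0 0"}}

```text
time_s: 11.75
eef_pos: [0.4099, 0.1828, 0.1749]
eef_rot: [0.0, 0.773, 0.634, -0.0]
wrist_force: [-0.8, 0.2, -0.1]
opening: 0.0
grasp_force: 0.0
```

```bash
python3 -c "
from h import *
to(.068,-.024,.045)
from bench import camera
import cv2
a=camera('top')[175:325,235:435]
cv2.imwrite('pics/t3.png',cv2.resize(a,None,fx=4,fy=4))"
```

```text
t 11.75 p [0.4099 0.1828 0.1749] uv 0.1221 0.0233 tool shift mm [-47.4  54.  129.9] F [-0.8  0.2 -0.1] open 0.00010393371801525472
yaw of x off V deg 0.06 z [-0. -0. -1.]
```

View pics/t3.png

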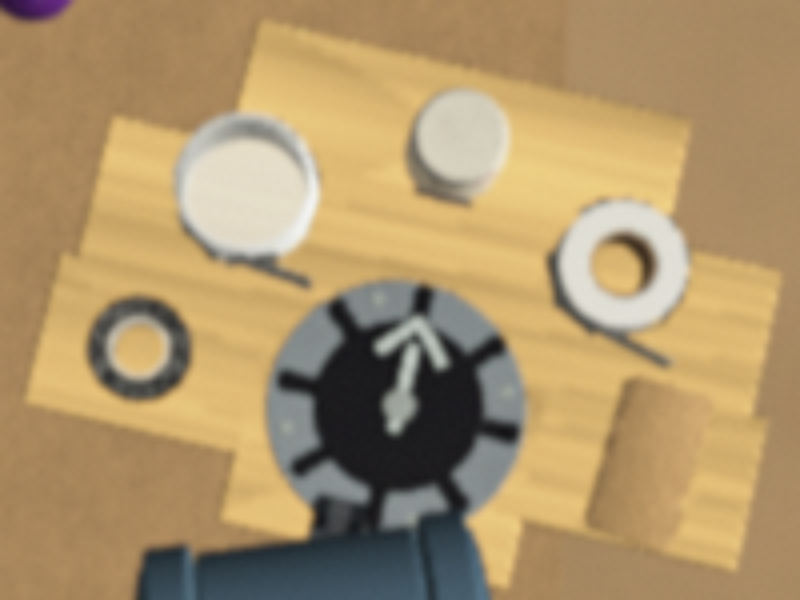

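The arrow tip at crop (418,318) points at the jar (460,140). The wheel is in its click, the goods have not moved, and the gripper is clear.

```bash
python3 -c "
from bench import *
print(hand_in())"
```

```text
the job is handed in; nothing more can be done
None
```

I flicked the dial's wheel four clicks clockwise so its arrow rests in the click pointing at the jar of beads; the goods on its board look unmoved in the last picture, and I handed the job in at about 12 s.

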